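# Hang the tube carrier on the collection hook and bolt it in

### The job

Hang the tube carrier on the stand's double hook by its handle, with the bar down in both prongs and the carrier left hanging freely, keeping its tubes upright all the way. Then lock it in: lift the bolt's handle out of its notch, slide the bolt fully home over the bar and drop the handle right down into the other notch. Leave the other things on the desk where they are.

Things in the scene. Friction and masses are not known exactly. Their poses are not given: they have to be found in the camera images.
- carrier_bar (a point): Centre of the carrier's handle bar, the point to grasp: round steel, 10 mm thick, along this point's y, 160 mm above the carrier's underside. The bar is the top of a rigid arch whose 10 mm uprights stand at y = -64 and +64 mm. x goes across the bar, z up. The carrier is balanced under the bar and pivots about it when pinched or hung. Tube tops are 68 mm below the bar.
- carrier: The tube carrier: white plastic tub 84 x 142 x 46 mm (x, y, z) with 12 yellow-capped tubes and a steel arch handle, 165 mm tall, 0.25 to 0.5 kg. Origin at the centre of its underside, z up, y along the bar. Both ends are alike: it may hang either way round.
- hook_seat (a point): Where the bar's centre lies when hung, 225 mm above the desk. Stand's axes: x away from the hook's mouth, y along the hung bar, z up. Two prongs of 8 mm steel stand at y = -38 and +38 mm; between them is free space for fingers. Each is a V, lowest under the seat; the bar slides down into it from up to 12 mm off in x. Let go with the fingers at most 40 mm open (rod end at x = +40 mm).
- prong_tips (a point): Midway between the two upturned prong tips, which point up and to the stand's -x: 26 mm in -x and 18 mm up from hook_seat. Bring the carrier level from the front (the stand's -x), bar 32 to 50 mm above hook_seat, so that the prongs enter the arch under the bar and over the tubes (prongs reach down to 15 mm below hook_seat), then lower straight onto the seat.
- stand: Grey steel stand screwed to the desk, with the double hook towards the robot and a barrel bolt on top. Origin on the desk exactly under hook_seat, axes as hook_seat's. An upright plate 110 mm wide begins 70 mm behind the seat (+x). Carrier hangs free in front of it. With the bolt withdrawn nothing is higher than 50 mm above hook_seat.
- rod_line (a point): Point on the axis of the bolt's rod, where the handle's stem leaves it when the bolt is withdrawn: x = +105 mm, y = 0, 20 mm above hook_seat. The point stays with the stand. Rod 12 mm thick along the stand's x; withdrawn it ends 40 mm behind the seat's x, home it reaches 10 mm past it, over the bar. The stem then is at x = +55 mm.
- bolt_knob (a point): Centre of the ball knob (16 mm) on the bolt's handle, an 8 mm stem, 40 mm from rod axis to knob centre. Down in a notch it leans 60 degrees from vertical to the stand's +y: knob 35 mm to +y, 20 mm above the axis. Lifted, it stands upright: knob 40 mm above the axis. It can be pushed from above with closed fingers; free space beside and behind it.
- fence_top (a point): Middle of the top of the steel fence between the two notches: 37 mm long in x, 7 mm thick in y, beside the rod on +y; top 12 mm above the rod axis. It stops the bolt from sliding unless the handle is raised above it. The rest of the bolt's housing is no higher than 12 mm above the rod axis.
- bolt (a joint): Bolt slide, m: 0 = withdrawn (start), grows towards the stand's -x, 0.050 = fully home over the bar. Stays where left; about 1.2 N to move.
- bolt_handle (a joint): Handle angle, rad: 0 = down in a notch (start), 1.047 = upright; it must be above about 0.7 to slide. Stiff enough to stay where left; under 2 N at the knob moves it.
- tube_rack: Bystander: white rack 64 x 112 mm with red-capped tubes, 94 mm tall; origin at its underside.
- sample_jar: Bystander: small clear jar, 52 mm wide, 65 mm tall; origin at its underside.
- ledger: Bystander: green ledger book 210 x 150 x 24 mm; origin at its underside.
Not all that is in view belongs to the job. Several things look just like the carrier: the one meant starts farthest to the robot's right.

How it is judged:
By the outcome, as a careful person would: the job done as asked, in the order asked, and still so for the second after the job is handed in, with the robot touching nothing.
It also fails if it takes over 70 s, if anything falls off the work surface, if the arm or the gripper's body presses on something with over 40 N, if the wrist force passes 120 N, or if a joint passes its speed limit or range.

### The arm

A 7-joint arm with a two-finger parallel gripper is mounted at the origin on the work surface. World frame = base frame: x ahead of the robot, y to its left, z up, the work surface at z = 0. Lengths are in m, angles in rad, forces in N, time in s.
With the tool pointing down it reaches from about 0.4 to 0.85 m from the base axis. Payload 10.4 kg.
Tool frame: the origin (TCP) lies at the very end of the fingers, on their centre line; the grasp point (between the pads) lies 19 mm behind it; z points along the fingers, y is the line along which they close (so a half turn about z gives the same grasp; the last joint's range is limited). The gripper opens to 87 mm and grips with 3 to 60 N. Pads are 19 mm wide; open, the fingers measure 117 mm over their backs; the gripper's body (75 mm by 190 mm) begins 51 mm behind the grasp point.
Start: joints at [1.124, 0.332, -0.065, 1.46, 0.022, 1.35, -0.088], TCP at [0.257, -0.57, 0.223] pointing down, gripper open.
Joint ranges: [-2.6, 2.6], [-0.5, 2.12], [-1.47, 1.34], [0.16, 2.42], [-1.27, 4.41], [0.06, 2.06], [-2.6, 2.6]. Speed limits (rad/s): [2.22, 2.22, 2.79, 2.79, 3.14, 3.14, 3.14].

### API

Orientations are given as a unit quaternion [x, y, z, w].
In Python, from bench import * gives the robot as it stands.
- The arm moves only by the tool step_arm, never from a script. Its arguments are lists of equal length, an entry for each row: "delta_pos": the shift along the world's x, y, z in units of 25 mm (1.0 is 25 mm), a list of three; "turn": the turn about the world's z in units of 0.12 rad (1.0 is 0.12 rad). In form: {"delta_pos": [[tx, ty, tz], ...], "turn": [turn, ...]}. A call has 1 to 12 rows; each row shifts and turns the commanded pose from where the row before left it; what a row does not reach is not made up. A row lasts 1/10 s, in which the tool goes at most 50 mm and 8.59 degrees, less where a joint would pass 70% of its speed; a pose out of reach is approached as far as the arm can. A call with a number of a shift or a turn outside -1 to 1 is refused whole. A call with a gripper value outside its range is refused whole. "grip" is the closure, from 0 (fully open) to 1 (shut), set as the call begins (left out, the last holds). The fingers move at their own pace and stop on an object; "newtons" is the grip in N (left out, the last holds). Time passes only in rows, so rows that do not move let the fingers close. It gives the time, the measured TCP pose, the force, the opening and the grip force at its end, in the units of the state.
- read_state(): the state, without advancing time (a new reading comes with each control period).
- camera(name): name is "scene" or "top" or "wrist"; returns a dict with "image" (400x640x3 uint8, red, green, blue), "z_map" (400x640 float32, m along the optical axis (not along the pixel's ray), 0 where there is no reading), "mtx" (3x3 intrinsics, pixels), "view" (4x4, takes a point from world to camera coordinates). Camera axes: x right, y up, looking along -z (the intrinsics and any distortion apply to the point x, -y, -z); pixel columns grow to the right and rows downward; lengths in m; the calibration is good to about 2 mm. A picture is of the moment at which its call begins.
- close_job(): hands the job in; it is judged then, once.
The state is a dict: "time": time; "joint_positions": joint angles; "joint_vel": joint speeds; "joint_torque": joint torques, N m; "ee_pos": TCP position; "eef_rot": TCP orientation; "ft_force": force on the tool from outside, world axes, zero at the start; "torque": the same for the moment, N m; "width": finger opening in m; "grip_force": force on a finger pad.
Only numpy, scipy, OpenCV 4.12 (cv2) and the standard library are available. Lean on these libraries where they do the work, as an engineer would, in place of code of your own. Each camera call takes 0.05 s, during which the arm holds its last target. There are 200 camera calls.

## Working session

There is one attempt and no reset: what is moved stays moved. The work goes in short steps, Python scripts to look and compute and a tool call to move; the robot and the scene stay as the last step left them, time stands still between calls to the robot, and variables do not carry over. Pictures are saved under pics/ and viewed, at most 10 in all, crops included, and the job is handed in when it is done.

Besides the shell and the picture viewer there is one more tool, called after ">>>" as name([rows], argument=value, ...), one row to a line, values as JSON. step_arm: Moves the arm, as the interface text tells. Shifts and turns lie within -1 to 1; 1 stands for 25 mm of shift or 0.12 rad of turn. Its arguments: {"type":"object","properties":{"delta_pos":{"type":"array"},"turn":{"type":"array"},"grip":{"type":"number"},"newtons":{"type":"number"}},"required":["delta_pos","turn"]}

```bash
mkdir -p pics
cat > h.py <<'E'
from bench import *
import numpy as np, cv2
def grab(n):
    c=camera(n); np.savez(f'{n}.npz',**c); return c
def pts(c):
    z=c['z_map'];K=c['mtx'];h,w=z.shape
    u,v=np.meshgrid(np.arange(w),np.arange(h))
    P=np.stack([(u-K[0,2])/K[0,0]*z,-(v-K[1,2])/K[1,1]*z,-z],-1)
    V=c['view'];return (P-V[:3,3])@V[:3,:3]
def save(c,f): cv2.imwrite('pics/'+f,cv2.cvtColor(c['image'],cv2.COLOR_RGB2BGR))
E
python3 - <<'E'
from h import *
for n in('scene','top'):
    c=grab(n);save(c,n+'0.png')
    V=c['view'];print(n,-V[:3,:3].T@V[:3,3],V[:3,:3][2],c['mtx'].tolist(),[k for k in c])
print(read_state())
E
```

```text
scene [ 1.5237731  -0.18312373  1.13321767] [ 0.71745593 -0.10110075  0.68922829] [[463.9181062877715, 0.0, 317.43740389958924], [0.0, 463.9181062877715, 196.103879063252], [0.0, 0.0, 1.0]] ['image', 'z_map', 'mtx', 'view']
top [ 0.4782354  -0.05636477  1.23581035] [-0.06278913 -0.00139268  0.99802584] [[398.8473060843176, 0.0, 324.61036035119923], [0.0, 398.8473060843176, 194.65136255367722], [0.0, 0.0, 1.0]] ['image', 'z_map', 'mtx', 'view']
{'time': 0.1, 'joint_positions': array([ 1.12441942,  0.3327973 , -0.06470322,  1.46086465,  0.02157451,
        1.3499155 , -0.08848522]), 'joint_vel': array([ 7.40505453e-04, -2.74861882e-03, -4.67946454e-05, -1.24114551e-03,
       -2.35068734e-03,  6.99516968e-04,  5.81114761e-04]), 'joint_torque': array([ 1.85548008e-03, -6.24542856e+01,  2.48291373e-02, -3.90713632e+01,
       -6.14979188e-02,  3.66441370e-02,  5.56466830e-06]), 'ee_pos': array([ 0.25686291, -0.5693861 ,  0.22183711]), 'eef_rot': array([ 9.77631978e-01,  2.10321894e-01, -1.52163149e-04, -6.27136632e-04]), 'ft_force': array([-1.06302352, -0.51791656, -0.77194826]), 'torque': array([-0.03293627, -0.04396031, -0.02772859]), 'grip_force': 0.0, 'width': 0.08738473415160228}
```

View pics/scene0.png

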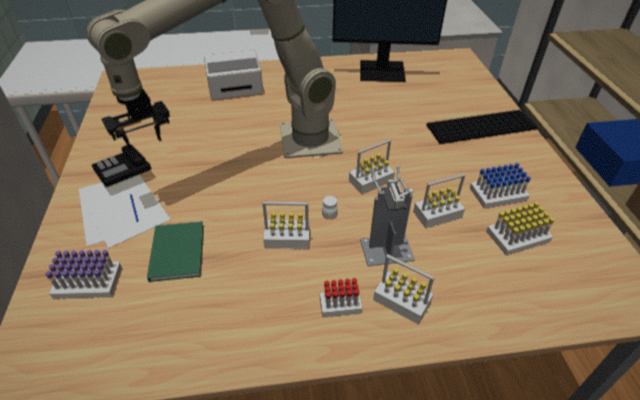

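View pics/top0.png

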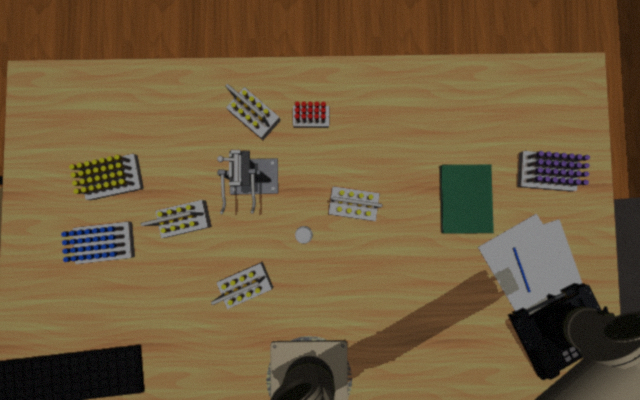

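The top view shows the target carrier at about (355,203), the rightmost one. The stand is at (240,180) with its prongs towards the robot, and the bolt knob is on the left at about (221,158). Next I'll measure both from the depth data.

```bash
cat > m.py <<'E'
from h import *
def ld(n): return dict(np.load(n+'.npz'))
E
python3 - <<'E'
from m import *
t=ld('top');P=pts(t);s=ld('scene');Q=pts(s)
im=t['image'];out=cv2.resize(cv2.cvtColor(im[130:230,195:395],cv2.COLOR_RGB2BGR),None,fx=4,fy=4,interpolation=cv2.INTER_CUBIC)
im2=s['image'];o2=cv2.resize(cv2.cvtColor(im2[155:275,250:450],cv2.COLOR_RGB2BGR),None,fx=4,fy=4,interpolation=cv2.INTER_CUBIC)
cv2.imwrite('pics/c1.png',out);cv2.imwrite('pics/c2.png',o2)
print('desk',np.median(P[300:330,420:480,2]),np.median(Q[330:340,200:300,2]))
for nm,A in(('top',P),('scene',Q)):
    m=(A[...,0]>.3)&(A[...,0]<.65)&(A[...,1]>-.3)&(A[...,1]<-.03)
    for lo,hi in((.14,.2),(.08,.12)):
        B=A[m&(A[...,2]>lo)&(A[...,2]<hi)]
        print(nm,lo,len(B),B.mean(0) if len(B) else'',B.min(0) if len(B) else'',B.max(0) if len(B) else'')
        if len(B)>5:
            d=B[:,:2]-B[:,:2].mean(0);w=np.linalg.svd(d,full_matrices=0)[2][0];print(' dir',w,np.ptp(d@w))
    m=(A[...,0]>.3)&(A[...,0]<.75)&(A[...,1]>.1)&(A[...,1]<.35)
    for lo,hi in((.21,.225),(.225,.24),(.24,.255),(.255,.27),(.27,.3)):
        B=A[m&(A[...,2]>lo)&(A[...,2]<hi)]
        print(nm,lo,len(B),B.mean(0) if len(B) else'',B.min(0) if len(B) else'',B.max(0) if len(B) else'')
E
```

```text
desk 0.0008374950815341945 -0.0003719722667410424
top 0.14 184 [ 0.52644337 -0.140206    0.16478067] [ 0.51295407 -0.20656004  0.14093289] [ 0.54182537 -0.07459093  0.17116018]
 dir [-0.159395   -0.98721489] 0.13390756322825514
top 0.08 239 [ 0.52556668 -0.1400865   0.09233053] [ 0.4900306  -0.20112174  0.08043166] [ 0.56300521 -0.07267959  0.11823085]
 dir [-0.14645832 -0.98921684] 0.13066525957679537
top 0.21 86 [0.56405099 0.16062149 0.22047543] [0.5154914  0.11048293 0.21010345] [0.60903666 0.21964915 0.22495123]
top 0.225 602 [0.59451576 0.15593876 0.23151511] [0.50755088 0.11382077 0.22511936] [0.65762108 0.20814461 0.23999033]
top 0.24 314 [0.60135364 0.16673507 0.24828258] [0.49840274 0.11849857 0.24007094] [0.65434167 0.21115633 0.25499222]
top 0.255 152 [0.61461746 0.17538431 0.258832  ] [0.56678791 0.15332055 0.25500206] [0.65402667 0.20463423 0.26961143]
top 0.27 22 [0.63128919 0.19963245 0.27241854] [0.62468795 0.19352518 0.2704815 ] [0.63691346 0.20587954 0.2749487 ]
scene 0.14 177 [ 0.53129663 -0.1398076   0.16014646] [ 0.51484193 -0.20926378  0.1407008 ] [ 0.54685016 -0.07597463  0.16992033]
 dir [0.16690773 0.98597252] 0.1346190424705608
scene 0.08 360 [ 0.53181977 -0.14026571  0.09040773] [ 0.49070326 -0.20938412  0.08003511] [ 0.56901549 -0.07308237  0.11993027]
 dir [0.17086087 0.98529517] 0.13770366971578465
scene 0.21 120 [0.59458419 0.15900666 0.21912844] [0.5146127  0.11018023 0.21010025] [0.66122177 0.2180327  0.22499299]
scene 0.225 398 [0.6038645  0.15503862 0.23081799] [0.50511826 0.11042072 0.22500784] [0.66436378 0.20898487 0.23996036]
scene 0.24 240 [0.60849298 0.16320334 0.24826333] [0.49849273 0.11726749 0.24003177] [0.66201676 0.20572646 0.25498977]
scene 0.255 89 [0.62307701 0.17921844 0.25934821] [0.57095687 0.15323962 0.25506819] [0.65997064 0.20616541 0.26998012]
scene 0.27 6 [0.63644597 0.1998273  0.27205866] [0.63329587 0.19588589 0.27026605] [0.64175119 0.20341141 0.27390338]
```

View pics/c1.png

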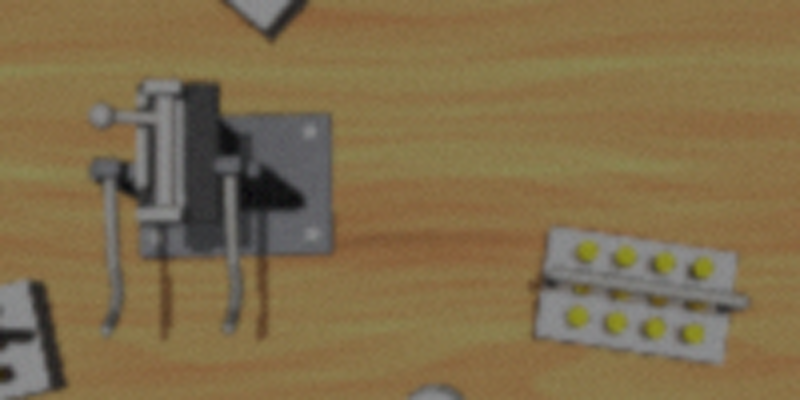

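View pics/c2.png

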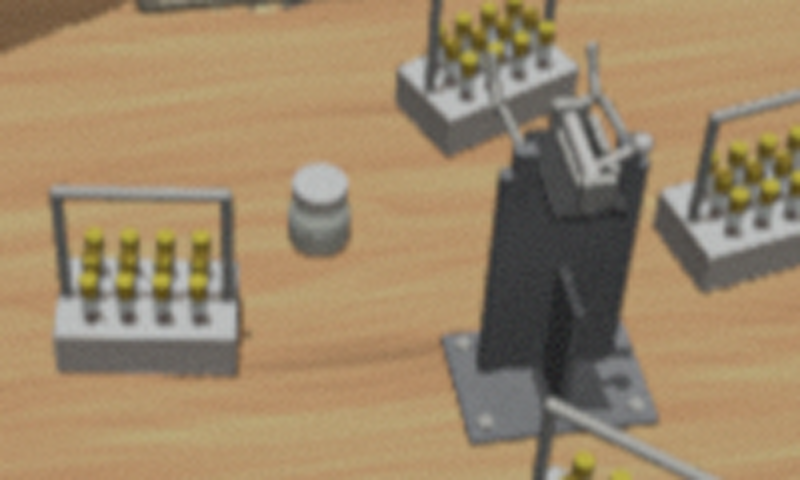

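Crop c1 shows the prong tips at full-image pixels (222,212) and (253,212), and the knob at (220,159). Crop c2 confirms an upright plate and two free prongs. I'll fit the stand's frame to these.

Run:
```python
from m import *
for n in('top','scene'):
    c=ld(n);A=pts(c)
    m=(A[...,0]>.46)&(A[...,0]<.57)&(A[...,1]>.08)&(A[...,1]<.25)&(A[...,2]>.19)&(A[...,2]<.26)
    print(n)
    for lo,hi in((.08,.163),(.163,.25)):
        B=A[m&(A[...,1]>lo)&(A[...,1]<hi)]
        p=np.polyfit(B[:,0],B[:,1],1)
        tip=B[B[:,2]>.234];low=B[B[:,0].argsort()]
        print(len(B),'slope',p[0],'y@.53',np.polyval(p,.53),'tip',tip.mean(0),len(tip),'xmin',B[:,0].min())
        for x0 in np.arange(.49,.57,.008):
            b=B[abs(B[:,0]-x0)<.004]
            if len(b):print('   ',x0.round(3),b.mean(0).round(4),len(b))
    # rod: bright pixels top z ~ .25
    m=(A[...,0]>.56)&(A[...,0]<.68)&(A[...,1]>.08)&(A[...,1]<.25)
    B=A[m&(A[...,2]>.262)];print('knob',B.mean(0),B.min(0),B.max(0),len(B))
    B=A[m&(A[...,2]>.243)&(A[...,1]<.18)]
    for x0 in np.arange(.56,.68,.01):
        b=B[abs(B[:,0]-x0)<.005]
        if len(b):print('  rod',x0.round(3),b.mean(0).round(4),len(b),b[:,1].min().round(4),b[:,1].max().round(4))
```

```text
top
112 slope 0.22462753832762114 y@.53 0.1279711156797598 tip [0.53568201 0.13573223 0.24409009] 30 xmin 0.4998723862019049
    0.498 [0.4999 0.1257 0.246 ] 3
    0.506 [0.5052 0.1258 0.2428] 10
    0.514 [0.5133 0.1259 0.2312] 10
    0.522 [0.5221 0.1269 0.2218] 11
    0.53 [0.53   0.1269 0.2201] 13
    0.538 [0.5382 0.1263 0.2284] 9
    0.546 [0.5458 0.1262 0.2289] 9
    0.554 [0.5535 0.1268 0.2308] 11
    0.562 [0.562  0.1268 0.2323] 16
112 slope -0.22197837416349667 y@.53 0.19999968103310628 tip [0.54193094 0.19085674 0.24636165] 41 xmin 0.4984027419319433
    0.498 [0.4997 0.2023 0.2474] 6
    0.506 [0.506  0.2015 0.2411] 11
    0.514 [0.5139 0.2022 0.2284] 9
    0.522 [0.5215 0.2017 0.2226] 10
    0.53 [0.5295 0.2019 0.22  ] 9
    0.538 [0.5378 0.2023 0.2268] 13
    0.546 [0.5468 0.2021 0.2294] 9
    0.554 [0.5545 0.2024 0.2316] 11
    0.562 [0.5617 0.2025 0.2329] 12
knob [0.63107863 0.19774231 0.26987898] [0.62468795 0.18866382 0.26312442] [0.63759909 0.20587954 0.2749487 ] 39
  rod 0.57 [0.5707 0.1658 0.2555] 48 0.1531 0.1799
  rod 0.58 [0.5803 0.1645 0.252 ] 23 0.1554 0.172
[... 1121 characters left out ...]
.2272] 5
    0.554 [0.5536 0.2003 0.2306] 3
    0.562 [0.5613 0.2011 0.2306] 7
knob [0.63730061 0.19764341 0.26772023] [0.63101219 0.18957504 0.26291255] [0.64224552 0.20616541 0.27390338] 27
  rod 0.57 [0.5729 0.1673 0.256 ] 13 0.1532 0.1799
  rod 0.58 [0.579  0.1649 0.2507] 42 0.1526 0.1788
  rod 0.59 [0.5914 0.1654 0.2515] 10 0.1584 0.1776
  rod 0.6 [0.6006 0.1607 0.2498] 28 0.1216 0.1784
  rod 0.61 [0.6099 0.1519 0.2483] 32 0.1173 0.1784
  rod 0.62 [0.6195 0.17   0.2522] 18 0.1594 0.1791
  rod 0.63 [0.6298 0.1687 0.2516] 22 0.1591 0.1794
  rod 0.64 [0.6387 0.1693 0.2515] 19 0.1588 0.1785
  rod 0.65 [0.6514 0.1665 0.2539] 25 0.1532 0.1799
  rod 0.66 [0.6579 0.1642 0.2501] 31 0.1528 0.1756
```

The seat is at about (0.529, 0.164, 0.225) with stand yaw ≈ 0. Knob, rod and prong spacing all agree with the given sizes. The bar is at about (0.528, -0.140, 0.160) with yaw ≈ -0.164. I'll approach it now.

>>> step_arm([
  [0.6,0.95,0],
  [0.6,0.95,0],
  [0.6,0.95,0],
  [0.6,0.95,0],
  [0.6,0.95,0],
  [0.6,0.95,0],
  [0.6,0.95,0],
  [0.6,0.95,0],
  [0.6,0.95,0],
  [0.6,0.95,0],
  [0.6,0.95,0],
  [0.6,0.95,0],
], turn=[0.45,0.45,0.45,0.45,0.45,0.45,0.45,0.45,0.45,0.45,0.45,0.45], grip=0)

```text
time: 1.3
ee_pos: [0.4382, -0.2827, 0.2226]
eef_rot: [0.859, 0.513, 0.0, 0.0]
ft_force: [1.0, 0.4, -0.0]
width: 0.0872
grip_force: 0.0
```

>>> step_arm([
  [0.6,0.95,0],
  [0.6,0.95,0],
  [0.6,0.95,0],
  [0.6,0.95,0],
  [0.6,0.95,0],
  [0.6,0.95,0],
  [0.04,0.06,0],
  [0,0,0],
  [0,0,0],
], turn=[0.45,0.45,0.45,0.45,0.45,0.45,0.09,0,0])

```text
time: 2.2
ee_pos: [0.5278, -0.1413, 0.2224]
eef_rot: [0.763, 0.646, -0.0, 0.0]
ft_force: [0.3, -1.1, -0.8]
width: 0.0869
grip_force: 0.0
```

```bash
cat >> m.py <<'E'
from scipy.spatial.transform import Rotation as R
def st():
    s=read_state();y=R.from_quat(s['eef_rot']).as_matrix()[:,1];a=np.arctan2(y[1],y[0])
    print('t',round(s['time'],2),'tcp',s['ee_pos'].round(4),'close-yaw',round((a+np.pi/2)%np.pi-np.pi/2,4),'F',s['ft_force'].round(1),'w',round(s['width'],4),'gf',round(s['grip_force'],1),'q',s['joint_positions'].round(2));return s
E
python3 - <<'E'
from m import *
st();c=grab('wrist');save(c,'w1.png');A=pts(c)
m=(A[...,2]>.145)&(A[...,2]<.18)&(abs(A[...,0]-.53)<.05)&(abs(A[...,1]+.14)<.085)
B=A[m];k=np.abs(B[:,1]+.14)<.05;p=np.polyfit(B[k,1],B[k,0],1);print(len(B),B.mean(0),p,np.polyval(p,-.14),B.min(0),B.max(0))
E
```

```text
t 2.2 tcp [ 0.5278 -0.1413  0.2224] close-yaw -0.1653 F [ 0.3 -1.1 -0.8] w 0.0869 gf 0.0 q [ 0.63  0.2  -0.51  1.65  0.1   1.32 -0.06]
1581 [ 0.53029751 -0.12704441  0.16367469] [0.15986034 0.55057505] 0.5281945992664134 [ 0.51539292 -0.19178877  0.14611285] [ 0.54304858 -0.07248497  0.16627994]
```

View pics/w1.png

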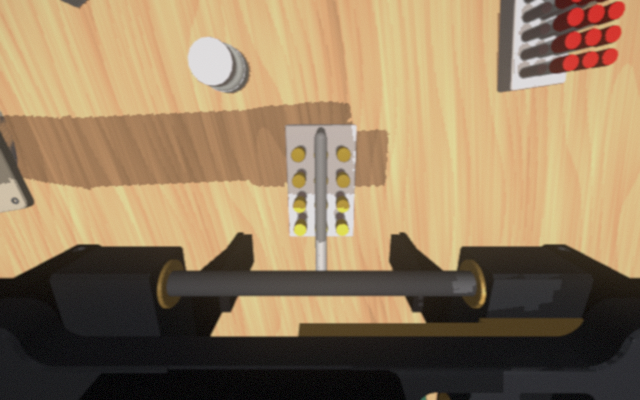

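The bar runs vertically at column 320, centred between the fingers, and the measured position agrees. I'll descend and grip.

>>> step_arm([
  [0,0,-0.6],
  [0,0,-0.6],
  [0,0,-0.6],
  [0,0,-0.6],
  [0,0,-0.4],
  [0,0,-0.18],
  [0,0,0],
], turn=[0,0,0,0,0,0,0])

```text
time: 2.95
ee_pos: [0.5278, -0.1406, 0.1474]
eef_rot: [0.763, 0.647, -0.0, -0.0]
ft_force: [-1.4, 0.0, 0.6]
width: 0.0869
grip_force: 0.0
```

>>> step_arm([
  [0,0,0],
  [0,0,0],
  [0,0,0],
  [0,0,0],
  [0,0,0],
  [0,0,0],
  [0,0,0],
  [0,0,0],
  [0,0,0],
  [0,0,0],
], turn=[0,0,0,0,0,0,0,0,0,0], grip=1, newtons=30)

```text
time: 3.95
ee_pos: [0.528, -0.1407, 0.1481]
eef_rot: [0.763, 0.647, 0.0, 0.0]
ft_force: [-0.1, 0.5, -0.3]
width: 0.0152
grip_force: 0.0
```

>>> step_arm([
  [0,0,0],
  [0,0,0],
  [0,0,0],
  [0,0,0],
  [0,0,0],
], turn=[0,0,0,0,0])

```text
time: 4.45
ee_pos: [0.528, -0.1407, 0.1481]
eef_rot: [0.763, 0.647, -0.0, -0.0]
ft_force: [-0.6, 1.0, 2.0]
width: 0.0086
grip_force: 30.0
```

>>> step_arm([
  [0,0,0.1],
  [0,0,0.2],
  [0,0,0.3],
  [0,0,0.4],
  [0,0,0.5],
  [0,0,0.6],
  [0,0,0.6],
  [0,0,0.5],
  [0,0,0.4],
  [0,0,0.3],
  [0,0,0.2],
  [0,0,0.14],
], turn=[0,0,0,0,0,0,0,0,0,0,0,0])

```text
time: 5.65
ee_pos: [0.528, -0.1407, 0.2542]
eef_rot: [0.763, 0.647, -0.0, -0.0]
ft_force: [0.3, 0.5, -4.1]
width: 0.0095
grip_force: 30.0
```

Run:
```python
from m import *
st();A=pts(ld('top'));
m=(A[...,2]>.085)&(A[...,0]>.25)&(A[...,0]<.5)&(A[...,1]>-.07)&(A[...,1]<.45)
n,l,s,c=cv2.connectedComponentsWithStats(m.astype(np.uint8))
for i in range(1,n):
    B=A[l==i]
    if len(B)>20:print(len(B),B.min(0).round(3),B.max(0).round(3))
c=grab('scene');A=pts(c)
m=(A[...,0]>.47)&(A[...,0]<.59)&(A[...,1]>-.22)&(A[...,1]<-.06)
B=A[m&(A[...,2]>.252)&(A[...,2]<.275)];print('bar',B.mean(0),B.min(0),B.max(0),len(B))
B=A[m&(A[...,2]>.18)&(A[...,2]<.21)];print('caps',B.mean(0),B.min(0),B.max(0))
B=A[m];print(B[:,2].min())
B=A[m&(A[...,2]<.14)&(A[...,2]>.05)];print('tub',B.mean(0),B.min(0),B.max(0))
```

```text
t 5.65 tcp [ 0.528  -0.1407  0.2542] close-yaw -0.1642 F [ 0.3  0.5 -4.1] w 0.0095 gf 30.0 q [ 0.63  0.18 -0.51  1.6   0.09  1.38 -0.06]
262 [ 0.47  -0.056  0.085] [0.5   0.439 1.236]
25 [ 0.468 -0.056  0.088] [0.48  0.334 1.236]
23 [0.463 0.348 0.088] [0.475 0.36  0.096]
28 [ 0.455 -0.056  0.086] [0.478 0.39  1.236]
27 [0.45  0.403 0.085] [0.461 0.417 0.098]
25 [0.319 0.152 0.085] [0.333 0.166 0.097]
25 [0.308 0.178 0.085] [0.323 0.192 0.098]
276 [0.259 0.124 0.086] [0.318 0.251 0.17 ]
27 [0.297 0.203 0.085] [0.312 0.217 0.096]
26 [0.286 0.229 0.087] [0.301 0.243 0.098]
23 [0.276 0.135 0.086] [0.29  0.146 0.094]
26 [0.266 0.158 0.085] [0.279 0.172 0.098]
24 [0.255 0.184 0.086] [0.268 0.197 0.098]
bar [ 0.53497758 -0.13089667  0.26483146] [ 0.51557553 -0.20962466  0.25201591] [ 0.54680064 -0.07426162  0.27461987] 94
caps [ 0.53424362 -0.14274493  0.19356683] [ 0.49100307 -0.20920748  0.18001756] [ 0.5698119  -0.07568208  0.20900179]
-0.010488154265021882
tub [ 0.56878189 -0.14647701  0.12365339] [ 0.51332747 -0.21790079  0.10445727] [ 0.58496721 -0.06681053  0.13992838]
```

>>> step_arm([
  [-0.03,0.1,0],
  [-0.05,0.2,0],
  [-0.08,0.3,0],
  [-0.11,0.4,0],
  [-0.14,0.5,0],
  [-0.16,0.6,0],
  [-0.16,0.6,0],
  [-0.16,0.6,0],
  [-0.16,0.6,0],
  [-0.16,0.6,0],
  [-0.16,0.6,0],
  [-0.16,0.6,0],
], turn=[0.057,0.057,0.057,0.057,0.057,0.057,0.057,0.057,0.057,0.057,0.057,0.057])

```text
time: 6.9
ee_pos: [0.4894, 0.0031, 0.2541]
eef_rot: [0.735, 0.678, 0.0, 0.0]
ft_force: [-0.7, -0.2, -3.7]
width: 0.009
grip_force: 30.0
```

>>> step_arm([
  [-0.17,0.64,0],
  [-0.17,0.64,0],
  [-0.17,0.64,0],
  [-0.17,0.64,0],
  [-0.17,0.64,0],
  [-0.17,0.64,0],
  [-0.17,0.64,0],
  [-0.16,0.6,0],
  [-0.14,0.5,0],
  [-0.11,0.4,0],
  [-0.08,0.3,0],
  [-0.05,0.21,0],
], turn=[0.057,0.057,0.057,0.057,0.057,0.057,0.057,0.057,0.057,0.057,0.057,0.057])

```text
time: 8.1
ee_pos: [0.4464, 0.1646, 0.2541]
eef_rot: [0.707, 0.707, 0.0, 0.0]
ft_force: [0.5, -0.7, -4.0]
width: 0.0093
grip_force: 30.0
```

>>> step_arm([
  [0,0,0],
  [0,0,0],
  [0,0,0],
  [0,0,0],
], turn=[0,0,0,0])

```text
time: 8.5
ee_pos: [0.4467, 0.1636, 0.254]
eef_rot: [0.707, 0.707, -0.0, 0.0]
ft_force: [0.4, -0.6, -4.5]
width: 0.0087
grip_force: 30.0
```

Run:
```python
from m import *
st();c=grab('scene');im=c['image'][150:290,290:470]
cv2.imwrite('pics/s2.png',cv2.resize(cv2.cvtColor(im,cv2.COLOR_RGB2BGR),None,fx=4,fy=4,interpolation=cv2.INTER_CUBIC))
A=pts(c);m=(A[...,0]>.38)&(A[...,0]<.49)&(A[...,1]>.07)&(A[...,1]<.26)
B=A[m&(A[...,2]>.255)&(A[...,2]<.275)];print('bar',B.mean(0),B.min(0),B.max(0),len(B))
B=A[m&(A[...,2]>.18)&(A[...,2]<.2)];print('caps',B.mean(0),B.min(0),B.max(0))
```

```text
t 8.5 tcp [0.4467 0.1636 0.254 ] close-yaw -0.0009 F [ 0.4 -0.6 -4.5] w 0.0087 gf 30.0 q [ 0.34  0.03 -0.79  1.76  0.02  1.36 -0.45]
bar [0.45275862 0.12925009 0.26573594] [0.4392746  0.09354937 0.25552172] [0.46520527 0.2272578  0.27401182] 87
caps [0.45272736 0.15978054 0.19259581] [0.4150158  0.09470478 0.18009463] [0.48236171 0.23275943 0.19989782]
```

View pics/s2.png

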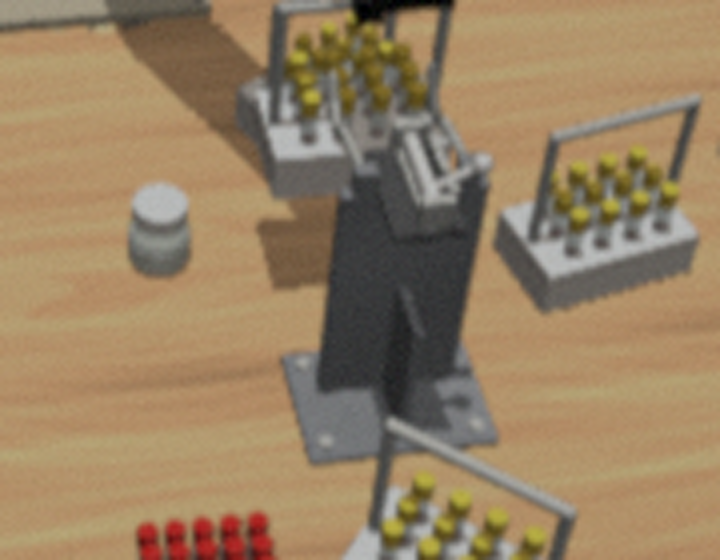

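The carrier hangs level in front of the prongs and behind the stand in this view, with its arch spanning the prong tips. I'll move it in and lower it.

>>> step_arm([
  [0.1,0,0],
  [0.2,0,0],
  [0.3,0,0],
  [0.4,0,0],
  [0.5,0,0],
  [0.5,0,0],
  [0.45,0,0],
  [0.36,0,0],
  [0.26,0,0],
  [0.15,0,0],
  [0.07,0,0],
  [0,0,0],
], turn=[0,0,0,0,0,0,0,0,0,0,0,0])

```text
time: 9.75
ee_pos: [0.5288, 0.1641, 0.2541]
eef_rot: [0.707, 0.707, 0.0, 0.0]
ft_force: [-0.8, 0.4, -4.2]
width: 0.0089
grip_force: 30.0
```

>>> step_arm([
  [0,0,-0.1],
  [0,0,-0.15],
  [0,0,-0.2],
  [0,0,-0.2],
  [0,0,-0.2],
  [0,0,-0.2],
  [0,0,-0.2],
  [0,0,-0.15],
  [0,0,-0.1],
  [0,0,-0.05],
  [0,0,0],
], turn=[0,0,0,0,0,0,0,0,0,0,0])

```text
time: 10.85
ee_pos: [0.5288, 0.164, 0.2152]
eef_rot: [0.707, 0.707, 0.0, -0.0]
ft_force: [0.1, 0.0, -3.7]
width: 0.0089
grip_force: 30.0
```

Run:
```python
from m import *
st()
```

```text
t 10.85 tcp [0.5288 0.164  0.2152] close-yaw -0.0 F [ 0.1  0.  -3.7] w 0.0089 gf 30.0 q [ 0.28  0.26 -0.77  1.63  0.19  1.32 -0.52]
```

>>> step_arm([
  [0,0,-0.06],
  [0,0,-0.04],
  [0,0,0],
], turn=[0,0,0])

```text
time: 11.15
ee_pos: [0.5291, 0.1642, 0.2136]
eef_rot: [0.707, 0.707, 0.0, 0.0]
ft_force: [-2.0, -0.5, 4.0]
width: 0.0086
grip_force: 30.0
```

The weight is now on the prongs. I'll open partly, to about 33 mm.

>>> step_arm([
  [0,0,0],
  [0,0,0],
  [0,0,0],
  [0,0,0],
  [0,0,0],
  [0,0,0],
], turn=[0,0,0,0,0,0], grip=0.65)

```text
time: 11.75
ee_pos: [0.5288, 0.164, 0.2128]
eef_rot: [0.707, 0.707, 0.0, 0.0]
ft_force: [0.3, 0.2, 0.2]
width: 0.0304
grip_force: 0.0
```

>>> step_arm([
  [0,0,0.1],
  [0,0,0.2],
  [0,0,0.4],
  [0,0,0.6],
  [0,0,0.8],
  [0,0,0.8],
  [0,0,0.8],
  [0,0,0.3],
  [0,0,0],
], turn=[0,0,0,0,0,0,0,0,0])

```text
time: 12.65
ee_pos: [0.5292, 0.1643, 0.3143]
eef_rot: [0.707, 0.707, 0.001, 0.001]
ft_force: [0.0, 0.1, -0.8]
width: 0.0304
grip_force: 0.0
```

Run:
```python
from m import *
st()
c=grab('scene');im=c['image'][150:290,290:470]
cv2.imwrite('pics/s3.png',cv2.resize(cv2.cvtColor(im,cv2.COLOR_RGB2BGR),None,fx=4,fy=4,interpolation=cv2.INTER_CUBIC))
A=pts(c);m=(A[...,0]>.48)&(A[...,0]<.57)&(A[...,1]>.07)&(A[...,1]<.26)
B=A[m&(A[...,2]>.215)&(A[...,2]<.24)];B=B[abs(B[:,0]-.53)<.012];print('bar',B.mean(0),B.min(0),B.max(0),len(B))
B=A[m&(A[...,2]>.14)&(A[...,2]<.17)];print('caps',B.mean(0),B.min(0),B.max(0))
```

```text
t 12.65 tcp [0.5292 0.1643 0.3143] close-yaw -0.0 F [ 0.   0.1 -0.8] w 0.0304 gf 0.0 q [ 0.28  0.22 -0.78  1.47  0.15  1.51 -0.5 ]
bar [0.53154409 0.16212452 0.22620412] [0.51810252 0.09407538 0.21546621] [0.54161436 0.22881392 0.23370553] 179
caps [0.52944216 0.11966011 0.15282089] [0.50111427 0.09429054 0.14062842] [0.56156002 0.22421426 0.16899657]
```

View pics/s3.png

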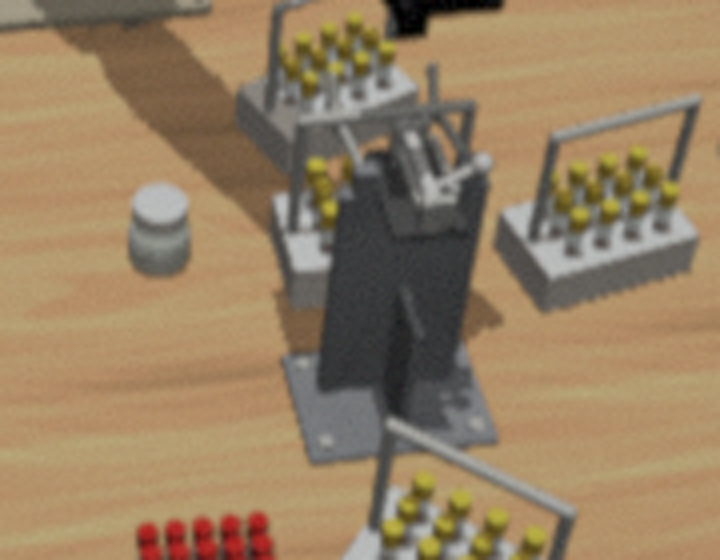

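The carrier hangs level in both prongs, with the bar at (0.53, 0.164, ~0.226) and the handle line at about (300–470, 115) in the crop. For the bolt, I'll close the fingers and go down on the +y side of the knob.

>>> step_arm([
  [0.4,0.25,0],
  [0.7,0.45,0],
  [0.8,0.55,0],
  [0.8,0.55,0],
  [0.8,0.55,0],
  [0.5,0.35,0],
  [0.2,0.1,0],
  [0,0,0],
  [0,0,0],
  [0,0,0],
], turn=[0,0,0,0,0,0,0,0,0,0], grip=1)

```text
time: 13.7
ee_pos: [0.6335, 0.2335, 0.3131]
eef_rot: [0.707, 0.707, 0.0, 0.0]
ft_force: [-0.0, -0.2, -0.3]
width: -0.0
grip_force: 0.0
```

>>> step_arm([
  [0,0,-0.3],
  [0,0,-0.5],
  [0,0,-0.5],
  [0,0,-0.5],
  [0,0,-0.3],
  [0,0,-0.03],
  [0,0,0],
], turn=[0,0,0,0,0,0,0])

```text
time: 14.4
ee_pos: [0.6338, 0.234, 0.2595]
eef_rot: [0.707, 0.707, -0.0, -0.0]
ft_force: [0.2, 0.4, 0.2]
width: 0.0006
grip_force: 0.0
```

Run:
```python
from m import *
st()
```

```text
t 14.4 tcp [0.6338 0.234  0.2595] close-yaw -0.0 F [0.2 0.4 0.2] w 0.0006 gf 0.0 q [ 0.06  0.53 -0.74  1.22  0.35  1.52 -0.63]
```

>>> step_arm([
  [0,-0.2,0.06],
  [0,-0.25,0],
  [0,-0.25,0],
  [0,-0.2,0],
  [0,-0.2,0],
  [0,-0.2,0],
  [0,-0.2,0],
  [0,-0.1,0],
], turn=[0,0,0,0,0,0,0,0])

```text
time: 15.2
ee_pos: [0.6333, 0.2101, 0.2697]
eef_rot: [0.702, 0.712, 0.013, -0.004]
ft_force: [-0.4, 42.5, 32.6]
width: 0.0003
grip_force: 21.0
```

>>> step_arm([
  [0,-0.15,0],
  [0,-0.15,0],
  [0,-0.1,0],
  [0,-0.08,0],
  [0,0,0],
], turn=[0,0,0,0,0])

```text
time: 15.7
ee_pos: [0.6338, 0.1821, 0.2613]
eef_rot: [0.707, 0.707, 0.001, -0.0]
ft_force: [-1.2, 4.9, 4.2]
width: 0.0002
grip_force: 2.3
```

```bash
cat >> m.py <<'E'
def knob(xl=.56,xh=.66):
    for n in('scene','top'):
        A=pts(grab(n));B=A[(A[...,0]>xl)&(A[...,0]<xh)&(A[...,1]>.12)&(A[...,1]<.215)&(A[...,2]>.2615)&(A[...,2]<.297)]
        print(n,len(B),B.mean(0).round(4) if len(B) else '',B.min(0).round(4) if len(B) else '',B.max(0).round(4) if len(B) else '')
E
python3 - <<'E'
from m import *
st()
E
```

```text
t 15.7 tcp [0.6338 0.1821 0.2613] close-yaw -0.0004 F [-1.2  4.9  4.2] w 0.0002 gf 2.3 q [ 0.15  0.49 -0.74  1.27  0.32  1.5  -0.55]
```

The push stuck briefly, then went through. I'll retract upward and look.

>>> step_arm([
  [0,0.3,0],
  [0,0.5,0.3],
  [0,0.5,0.8],
  [0,0.5,0.8],
  [0.6,0.3,0.6],
  [0.8,0,0.3],
  [0.8,0,0],
  [0.5,0,0],
  [0,0,0],
], turn=[0,0,0,0,0,0,0,0,0])

```text
time: 16.6
ee_pos: [0.7021, 0.2347, 0.3295]
eef_rot: [0.707, 0.707, -0.001, -0.0]
ft_force: [-0.5, 0.1, 0.3]
width: 0.0005
grip_force: 0.0
```

Run:
```python
from m import *
st();knob()
c=ld('scene');im=c['image'][155:235,330:440]
cv2.imwrite('pics/s4.png',cv2.resize(cv2.cvtColor(im,cv2.COLOR_RGB2BGR),None,fx=6,fy=6,interpolation=cv2.INTER_CUBIC))
```

```text
t 16.6 tcp [0.7021 0.2347 0.3295] close-yaw -0.0009 F [-0.5  0.1  0.3] w 0.0005 gf 0.0 q [-0.06  0.68 -0.7   0.84  0.42  1.74 -0.56]
scene 40 [0.6371 0.1635 0.2828] [0.6284 0.1565 0.2628] [0.6442 0.1702 0.2945]
top 38 [0.6311 0.1648 0.2894] [0.6244 0.1583 0.2633] [0.6384 0.1728 0.2965]
```

View pics/s4.png

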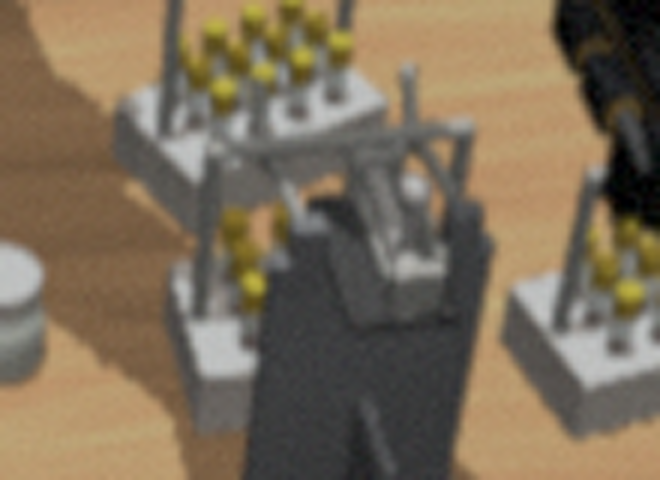

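The handle is upright with the knob at (0.634, 0.164, 0.285). I'll go behind it and push it along -x.

>>> step_arm([
  [0,-0.4,0],
  [0,-0.7,0],
  [-0.1,-0.7,0],
  [-0.2,-0.6,0],
  [-0.2,-0.43,-0.3],
  [0,0,-0.6],
  [0,0,-0.7],
  [0,0,-0.5],
  [0,0,-0.2],
  [0,0,0],
], turn=[0,0,0,0,0,0,0,0,0,0])

```text
time: 17.7
ee_pos: [0.6885, 0.1634, 0.2733]
eef_rot: [0.707, 0.707, -0.0, -0.0]
ft_force: [0.3, 0.7, 0.2]
width: 0.0002
grip_force: 0.0
```

>>> step_arm([
  [-0.2,0,0],
  [-0.25,0,0],
  [-0.25,0,0],
  [-0.25,0,0],
  [-0.25,0,0],
  [-0.25,0,0],
  [-0.25,0,0],
  [-0.25,0,0],
  [-0.2,0,0],
  [-0.1,0,0],
], turn=[0,0,0,0,0,0,0,0,0,0])

```text
time: 18.7
ee_pos: [0.6321, 0.1637, 0.2737]
eef_rot: [0.707, 0.707, 0.0, 0.0]
ft_force: [2.2, 0.2, 0.4]
width: 0.0007
grip_force: 0.6
```

Run:
```python
from m import *
st()
```

```text
t 18.7 tcp [0.6321 0.1637 0.2737] close-yaw -0.0 F [2.2 0.2 0.4] w 0.0007 gf 0.6 q [ 0.19  0.47 -0.75  1.27  0.32  1.52 -0.52]
```

>>> step_arm([
  [-0.2,0,0],
  [-0.2,0,0],
  [-0.2,0,0],
  [-0.15,0,0],
  [-0.1,0,0],
  [0,0,0],
], turn=[0,0,0,0,0,0])

```text
time: 19.3
ee_pos: [0.6109, 0.1638, 0.2736]
eef_rot: [0.707, 0.707, -0.0, -0.0]
ft_force: [0.1, 0.3, 0.1]
width: 0.0004
grip_force: 0.0
```

>>> step_arm([
  [-0.08,0,0],
  [-0.08,0,0],
  [0,0,0],
], turn=[0,0,0])

```text
time: 19.6
ee_pos: [0.6071, 0.1639, 0.2736]
eef_rot: [0.707, 0.707, -0.0, -0.0]
ft_force: [1.0, 0.4, -0.8]
width: 0.0003
grip_force: 0.3
```

>>> step_arm([
  [-0.08,0,0],
  [-0.04,0,0],
  [0,0,0],
], turn=[0,0,0])

```text
time: 19.9
ee_pos: [0.6041, 0.1638, 0.2736]
eef_rot: [0.707, 0.707, -0.0, -0.0]
ft_force: [1.2, 1.5, -0.4]
width: 0.0006
grip_force: 0.3
```

>>> step_arm([
  [-0.08,0,0],
  [0,0,0],
], turn=[0,0])

```text
time: 20.1
ee_pos: [0.6021, 0.1638, 0.2736]
eef_rot: [0.707, 0.707, -0.0, -0.0]
ft_force: [1.1, -0.4, -0.5]
width: 0.0009
grip_force: 0.4
```

>>> step_arm([
  [-0.1,0,0],
  [-0.05,0,0],
  [0,0,0],
], turn=[0,0,0])

```text
time: 20.4
ee_pos: [0.5992, 0.1636, 0.2737]
eef_rot: [0.707, 0.707, 0.001, 0.001]
ft_force: [6.1, -0.1, -0.3]
width: 0.0001
grip_force: 2.6
```

Run:
```python
from m import *
st();knob(.55,.66)
```

```text
t 20.4 tcp [0.5992 0.1636 0.2737] close-yaw -0.0006 F [ 6.1 -0.1 -0.3] w 0.0001 gf 2.6 q [ 0.23  0.4  -0.77  1.36  0.28  1.49 -0.52]
scene 16 [0.5978 0.1536 0.286 ] [0.5904 0.1519 0.2723] [0.609  0.1556 0.2953]
top 0
```

Force is rising, so it may be at the stop. I'll push slightly more to confirm.

>>> step_arm([
  [-0.06,0,0],
  [0,0,0],
], turn=[0,0])

```text
time: 20.7
ee_pos: [0.5987, 0.1633, 0.2738]
eef_rot: [0.708, 0.707, 0.002, 0.001]
ft_force: [11.2, 0.9, -2.9]
width: 0.0009
grip_force: 5.2
```

>>> step_arm([
  [0.3,0,0],
  [0.6,0,0.3],
  [0.8,0,0.6],
  [0.7,-0.4,0.8],
  [0,-0.8,0.5],
  [0,-0.8,0],
  [0,-0.8,0],
  [0,-0.5,0],
  [0,0,0],
], turn=[0,0,0,0,0,0,0,0,0])

```text
time: 21.6
ee_pos: [0.6573, 0.0792, 0.3283]
eef_rot: [0.708, 0.706, -0.0, 0.0]
ft_force: [0.0, -0.4, -0.1]
width: 0.0004
grip_force: 0.0
```

Run:
```python
from m import *
st();knob(.55,.66)
```

```text
t 21.6 tcp [0.6573 0.0792 0.3283] close-yaw -0.0029 F [ 0.  -0.4 -0.1] w 0.0004 gf 0.0 q [ 0.28  0.48 -0.73  1.13  0.31  1.64 -0.37]
scene 0   
top 0
```

Run:
```python
from m import *
c=ld('scene');t=ld('top')
a=cv2.resize(c['image'][150:250,310:450],None,fx=4,fy=4);b=cv2.resize(t['image'][130:230,190:290],None,fx=4,fy=4)
cv2.imwrite('pics/s5.png',cv2.cvtColor(np.hstack([a[:,:400],b]),cv2.COLOR_RGB2BGR))
```

```text
(no output)
```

View pics/s5.png

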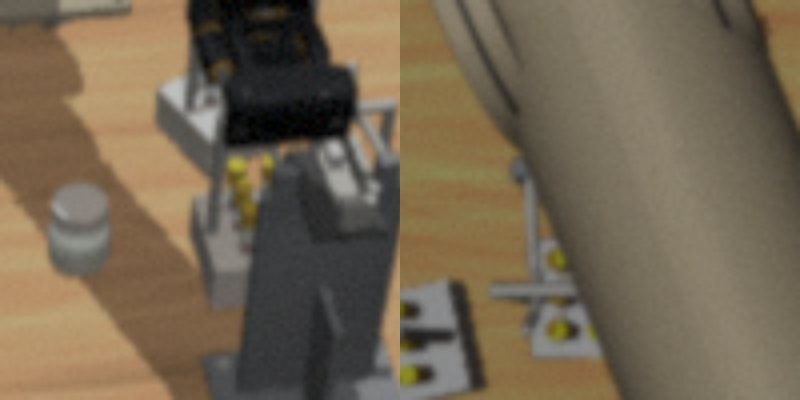

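Run:
```python
from m import *
A=pts(ld('scene'))
for v in range(180,194,2): print(v,[tuple(A[v,u].round(3)) for u in range(388,402,3)])
```

```text
180 [(np.float64(0.746), np.float64(0.092), np.float64(0.417)), (np.float64(0.742), np.float64(0.101), np.float64(0.412)), (np.float64(0.747), np.float64(0.106), np.float64(0.416)), (np.float64(0.744), np.float64(0.115), np.float64(0.412)), (np.float64(0.546), np.float64(0.2), np.float64(0.228))]
182 [(np.float64(0.744), np.float64(0.094), np.float64(0.409)), (np.float64(0.745), np.float64(0.101), np.float64(0.408)), (np.float64(0.744), np.float64(0.108), np.float64(0.406)), (np.float64(0.748), np.float64(0.114), np.float64(0.41)), (np.float64(0.307), np.float64(0.295), np.float64(-0.004))]
184 [(np.float64(0.747), np.float64(0.093), np.float64(0.404)), (np.float64(0.745), np.float64(0.101), np.float64(0.402)), (np.float64(0.744), np.float64(0.109), np.float64(0.4)), (np.float64(0.591), np.float64(0.175), np.float64(0.255)), (np.float64(0.323), np.float64(0.289), np.float64(0.002))]
186 [(np.float64(0.575), np.float64(0.155), np.float64(0.236)), (np.float64(0.588), np.float64(0.16), np.float64(0.247)), (np.float64(0.59), np.float64(0.167), np.float64(0.248)), (np.float64(0.599), np.f
[... 290 characters left out ...]
24), np.float64(-0.183), np.float64(1.133)), (np.float64(0.609), np.float64(0.179), np.float64(0.256))]
190 [(np.float64(0.585), np.float64(0.154), np.float64(0.229)), (np.float64(0.589), np.float64(0.161), np.float64(0.232)), (np.float64(0.605), np.float64(0.164), np.float64(0.246)), (np.float64(0.6), np.float64(0.175), np.float64(0.24)), (np.float64(0.619), np.float64(0.176), np.float64(0.257))]
192 [(np.float64(0.591), np.float64(0.152), np.float64(0.227)), (np.float64(0.601), np.float64(0.158), np.float64(0.236)), (np.float64(0.603), np.float64(0.166), np.float64(0.236)), (np.float64(0.603), np.float64(0.174), np.float64(0.236)), (np.float64(0.625), np.float64(0.174), np.float64(0.256))]
```

The gripper hides the knob in both views. I'll move it aside towards -y and check again.

>>> step_arm([
  [-0.4,-0.5,0],
  [-0.7,-0.8,0],
  [-0.8,-0.8,0],
  [-0.6,-0.8,0],
  [-0.4,-0.6,0],
  [0,-0.3,0],
  [0,0,0],
], turn=[0,0,0,0,0,0,0])

```text
time: 22.4
ee_pos: [0.5848, -0.0138, 0.3286]
eef_rot: [0.707, 0.707, 0.0, 0.0]
ft_force: [0.2, -0.8, -0.6]
width: 0.0006
grip_force: 0.0
```

Run:
```python
from m import *
st();knob(.55,.66)
```

```text
t 22.4 tcp [ 0.5848 -0.0138  0.3286] close-yaw -0.0006 F [ 0.2 -0.8 -0.6] w 0.0006 gf 0.0 q [ 0.53  0.29 -0.73  1.36  0.19  1.56 -0.19]
scene 35 [0.5873 0.1634 0.2813] [0.5818 0.158  0.2624] [0.5949 0.1699 0.2929]
top 39 [0.5831 0.1648 0.289 ] [0.5755 0.1581 0.2617] [0.6407 0.1792 0.2955]
```

The bolt is home: the knob moved 49.8 mm, to about x = 0.585. Now I'll push the handle over to +y from the -y side.

>>> step_arm([
  [0,0.4,0],
  [0,0.8,0],
  [0,0.9,0],
  [0,0.9,0],
  [0,0.9,0],
  [0,0.8,0],
  [0,0.6,-0.2],
  [0,0.25,-0.6],
  [0,0,-0.7],
  [0,0,-0.5],
  [0,0,-0.22],
  [0,0,0],
], turn=[0,0,0,0,0,0,0,0,0,0,0,0])

```text
time: 23.7
ee_pos: [0.5843, 0.1243, 0.272]
eef_rot: [0.707, 0.707, -0.001, -0.0]
ft_force: [0.9, -0.2, -0.2]
width: 0.0002
grip_force: 0.0
```

>>> step_arm([
  [0,0.2,0],
  [0,0.2,0],
  [0,0.2,0],
  [0,0.2,0],
  [0,0.2,0],
  [0,0.2,0],
  [0,0.2,0],
  [0,0.2,0],
  [0,0.2,0],
  [0,0.16,0],
  [0,0,0],
], turn=[0,0,0,0,0,0,0,0,0,0,0])

```text
time: 24.8
ee_pos: [0.5844, 0.1749, 0.273]
eef_rot: [0.707, 0.707, 0.0, -0.0]
ft_force: [-0.5, -0.6, -0.1]
width: 0.0002
grip_force: 0.0
```

Run:
```python
from m import *
st()
```

```text
t 24.8 tcp [0.5844 0.1749 0.273 ] close-yaw 0.0009 F [-0.5 -0.6 -0.1] w 0.0002 gf 0.0 q [ 0.24  0.38 -0.8   1.39  0.27  1.48 -0.55]
```

>>> step_arm([
  [0,-0.15,0.2],
  [0,0,0.4],
  [0,0,0.5],
  [0,0.3,0.2],
  [0,0.5,0],
  [0,0.3,0],
  [0,0.02,0],
  [0,0,0],
], turn=[0,0,0,0,0,0,0,0])

```text
time: 25.6
ee_pos: [0.5843, 0.1987, 0.3051]
eef_rot: [0.707, 0.707, -0.0, -0.0]
ft_force: [0.2, -0.5, -0.0]
width: 0.0006
grip_force: 0.0
```

>>> step_arm([
  [0,0,-0.2],
  [0,0,-0.2],
  [0,0,-0.2],
  [0,0,-0.2],
  [0,0,-0.2],
  [0,0,-0.15],
  [0,0,-0.1],
  [0,0,-0.05],
  [0,0,0],
], turn=[0,0,0,0,0,0,0,0,0])

```text
time: 26.5
ee_pos: [0.5845, 0.1983, 0.2732]
eef_rot: [0.707, 0.707, 0.0, 0.0]
ft_force: [-1.4, 1.0, 3.0]
width: 0.0004
grip_force: 1.3
```

Run:
```python
from m import *
st()
```

```text
t 26.5 tcp [0.5845 0.1983 0.2732] close-yaw -0.0001 F [-1.4  1.   3. ] w 0.0004 gf 1.3 q [ 0.19  0.4  -0.8   1.37  0.28  1.49 -0.59]
```

Now press to the bottom of the notch.

>>> step_arm([
  [0,0,-0.05],
  [0,0,-0.05],
  [0,0,0],
], turn=[0,0,0])

```text
time: 26.8
ee_pos: [0.5852, 0.1986, 0.2723]
eef_rot: [0.707, 0.707, 0.001, 0.001]
ft_force: [-1.8, 1.0, 11.6]
width: 0.001
grip_force: 5.8
```

>>> step_arm([
  [0,0,-0.04],
  [0,0,0],
], turn=[0,0])

```text
time: 27.0
ee_pos: [0.5855, 0.1988, 0.2721]
eef_rot: [0.707, 0.707, 0.002, 0.001]
ft_force: [-1.5, 1.4, 14.7]
width: 0.0001
grip_force: 7.7
```

It's against a hard stop at the expected height. I'll retract and check.

>>> step_arm([
  [0,0,0.3],
  [0,0,0.6],
  [0,0,0.8],
  [0,-0.4,0.8],
  [0,-0.9,0.3],
  [0,-0.9,0],
  [0,-0.9,0],
  [0,-0.9,0],
  [0,-0.9,0],
  [0,-0.9,0],
  [0,-0.9,0],
  [0,-0.9,0],
], turn=[0,0,0,0,0,0,0,0,0,0,0,0])

```text
time: 28.2
ee_pos: [0.5844, 0.007, 0.3401]
eef_rot: [0.707, 0.707, -0.0, 0.0]
ft_force: [0.2, 0.2, 0.7]
width: 0.0005
grip_force: 0.0
```

>>> step_arm([
  [0,-0.6,0],
  [0,-0.3,0],
  [0,0,0],
  [0,0,0],
], turn=[0,0,0,0])

```text
time: 28.6
ee_pos: [0.5845, -0.0131, 0.3397]
eef_rot: [0.707, 0.708, 0.0, -0.0]
ft_force: [0.6, 0.8, -0.9]
width: 0.0005
grip_force: 0.0
```

Run:
```python
from m import *
st();knob(.55,.66)
c=ld('scene');t=ld('top')
a=cv2.resize(c['image'][150:250,330:430],None,fx=4,fy=4);b=cv2.resize(t['image'][130:230,190:290],None,fx=4,fy=4)
cv2.imwrite('pics/s6.png',cv2.cvtColor(np.hstack([a,b]),cv2.COLOR_RGB2BGR))
```

```text
t 28.6 tcp [ 0.5845 -0.0131  0.3397] close-yaw 0.0012 F [ 0.6  0.8 -0.9] w 0.0005 gf 0.0 q [ 0.52  0.29 -0.74  1.34  0.19  1.59 -0.19]
scene 26 [0.5875 0.1973 0.2675] [0.5782 0.1873 0.2616] [0.594  0.2069 0.2745]
top 40 [0.5825 0.1973 0.2699] [0.5756 0.185  0.2621] [0.5883 0.2066 0.2745]
```

View pics/s6.png

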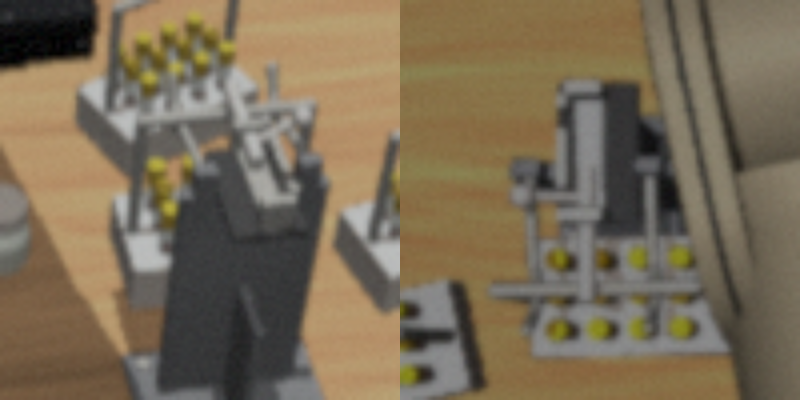

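The right half shows the rod over the bar at about (587,290), the knob down on +y at (522,190), and the carrier hanging level. The knob's height and y match where it started in its notch, and x has shifted 50 mm. I'm handing in.

```bash
python3 -c "
from bench import *
print(close_job())"
```

```text
the job is handed in; nothing more can be done
None
```

The carrier hangs level in both prongs, the bolt is fully home over the bar and its handle is down in the other notch, handed in at about 29 s; one risk is that lifting the handle briefly read about 54 N at the wrist, through the fingertips rather than the gripper's body as far as I can tell.

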